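Shift the bench gearbox tower from second into third

ROBOT

A 6-joint arm with a two-finger parallel gripper is mounted at the origin on the work surface. World frame = base frame: x ahead of the robot, y to its left, z up, the work surface at z = 0. Lengths are in mm, angles in rad, forces in N, time in s.
With the tool pointing down it reaches from about 275 to 975 mm from the base axis. Payload 8.4 kg.
Tool frame: the origin (TCP) lies at the very end of the fingers, on their centre line; the grasp point (between the pads) lies manip.grip_depth behind it (manip.grip_depth is the distance from the TCP to the grasp point, in mm); z points along the fingers, y is the direction in which the jaws open and shut (so a half turn about z gives the same grasp; the last joint's range is limited). The gripper opens to 92 mm and grips with 3 to 60 N. Pads are 20 mm wide; open, the fingers measure 128 mm over their backs; the gripper's body (75 mm by 189 mm) begins 69 mm behind the grasp point.
Start: joints at [-1.104, 0.353, 1.633, -0, 1.155, -0.002], TCP at [282.384, -557.572, 183.683] pointing down, gripper open.
Joint ranges: [-2.63, 2.63], [-0.92, 2.1], [0.06, 2.66], [-1.3, 4.44], [0, 2.69], [-3.02, 3.02]. Speed limits (rad/s): [2.22, 2.22, 2.79, 3.14, 3.14, 3.14].

INTERFACE

Orientations are given as a unit quaternion [x, y, z, w].
In Python, from rig import manip gives the robot as it stands. Calls block until the motion is done:
- manip.move_ptp(position, orientation): joint-space move of the TCP to a pose.
- manip.move_straight(position, max_speed=150, ori=None): straight line of the TCP; ori=None keeps the orientation; max_speed is the mean speed in mm/s.
- manip.move_joints(angles): joint-space move.
- manip.move_gripper(opening, squeeze=None): opening from 0.0 (shut) to 1.0 (fully open); squeeze is the grip in N (None keeps the last); returns when the fingers have stopped.
- manip.hold(seconds).
- manip.ik(position, orientation): joint angles nearest the present ones, or None.
- manip.state(): the state.
- manip.capture(name): name is "scene" or "top" or "wrist"; returns the picture (400x640x3 uint8, red, green, blue); there is no depth.
- manip.camera_model(name): a dict with "mtx" (3x3 intrinsics, pixels), "T" (4x4, takes a point from camera to world coordinates); the wrist camera has in their place "T_tool_cam" (4x4, takes a point from camera to tool coordinates, whose origin is the TCP and whose axes are the flange's). Camera axes: x right, y down, z forward; pixel columns grow to the right and rows downward; lengths in mm; the calibration is good to about 2 mm. The wrist camera is an equidistant fisheye: a pixel r from the principal point sees the ray r / f radians off the axis. A picture is of the moment at which its call begins: read the wrist's pose just before it. camera_model takes no time and is no camera call.
A pose or a line that the arm cannot do raises manip.Unreachable and nothing moves.
- manip.finish_job(): hands the job in, once; it reports no verdict.
Trained networks look in the newest picture that a camera, given by its name, has taken for a name from the list of things; names that differ only in an ending like _2 or _b are one class to them, and where a whole thing is asked for, a point or a joint stands for the part that bears it (a point fixed in the world has none). Each returns a list of dicts, best first, with "p" (0 to 1); they miss things now and then, are a little off and sometimes report something else, mostly with a low value. They report only what shows in the picture. A call takes as long as a camera call.
- manip.boxes_of(camera, query): "location" ([x, y, z] in mm, in world coordinates, good to about 4 mm: the middle of the surface that is visible of it).
- manip.spot_point(camera, query): "location" ([x, y, z] in mm, in world coordinates, good to about 4 mm: a listed point, or the origin of a listed thing).
The state is a dict: "t": time; "qpos": joint angles; "qd": joint speeds; "joint_efforts": joint torques, N m; "tool_pos": TCP position; "orientation": TCP orientation; "ft_force": force on the tool from outside, world axes, zero at the start; "torque": the same for the moment, N m; "opening": opening from 0.0 (shut) to 1.0 (fully open).
Only numpy, scipy, OpenCV 4.12 (cv2) and the standard library are available. Lean on these libraries where they do the work, as an engineer would, in place of code of your own. Each camera call takes 0.05 s, during which the arm holds its last target. There are 200 camera calls.

TASK

The gear lever of the shift tower on the bench stands in second, the slot at the back left of its H-shaped gate. Push the knob with the fingertips or the outside of the fingers to shift into third: forward out of second to neutral, across to the right, then fully home in the front right slot, and let go of it there. Do not pull the lever up, do not run it into first (front left) or fourth (back right) on the way, and leave the loose things on the bench where they are.

Things in the scene. Friction and masses are not known exactly. Their poses are not given: they have to be found in the camera images.
- tower: Cast aluminium shift tower fixed to the bench, foot 220 x 180 x 12 mm, body 170 x 140 mm, 89 mm high. Origin: centre of its underside, on the bench. Its x axis is the lever's FORWARD (away from the robot, turned up to 0.35 rad), its y axis LEFT, z up. Four posts carry the gate plate. First = front left slot, second = back left, third = front right, fourth = back right.
- gate: Bare steel gate plate on the tower, 124 x 124 x 8 mm, top 134 mm above the bench; origin at its middle, axes as the tower's. H opening: left and right slots 20 mm wide at y = +22 and -22 mm, from x = -36 to +36 mm, joined by the neutral channel across, x = -12 to +12 mm. The two teeth between the slots, 24 mm wide, have round ends.
- knob (a point): Centre of the lever's black ball knob, 44 mm in diameter, on a straight 12 mm steel shaft through the gate. It turns about the pivot below.
- pivot (a point): The lever's pivot, inside the tower 30 mm above the bench, 200 mm from the knob's centre. In the tower's axes the knob is from here x = 200 sin(fore), y = -200 cos(fore) sin(across), z = 200 cos(fore) cos(across) mm. The lever moves at a push of about 2 to 4 N at the knob and stays where it is left: friction, no detents or springs.
- across (a joint): Sideways tilt of the lever, rad: 0 upright, about -0.21 in the left slots (first, second), about +0.21 in the right slots (third, fourth); side play in a slot about 0.04 either way. Positive is to the right.
- fore (a joint): Fore-and-aft tilt of the lever, rad: 0 in neutral, about +0.27 at the stop of a front slot, about -0.27 at the stop of a back slot; positive is forward. It starts in second, between -0.26 and -0.20. In the middle of the neutral channel the gate lets it vary by about 0.06 either way.
- lift (a joint): Pull-up of the lever along its shaft (the reverse lock), m: 0 as it stands, up to 0.015; a spring holds it down and it takes some 10 N to pull up. It must stay down.
- oil_can: Bystander: loose steel can, 56 mm in diameter, 120 mm tall, upright near the tower; origin at its underside centre.
- mug: Bystander: loose white mug, 76 mm in diameter, 85 mm tall, with a handle, upright near the tower; origin at its underside centre.
- pulley: Bystander: loose dark steel grooved pulley lying flat, 80 mm in diameter, 34 mm tall at its hub; origin at its underside centre.
- wrench: Bystander: loose steel wrench lying flat, 160 mm long, about 10 mm thick; origin at its underside centre.

How it is judged (in metres and radians):
On the way, in this order (a step that is already met when the one before it is completed fails the run):
1. the lever is out of second, in neutral on the left (value of joint fore between -0.09 and 0.12 rad and value of joint across below 0 rad), for 0.02 s.
2. the lever is across on the right, still in neutral (value of joint fore between -0.12 and 0.15 rad and value of joint across above 0.12 rad), for 0.02 s.
At the end, for the whole second after the job is handed in: The lever is at rest home in third: fore above 0.23 rad (within about 8 mm of the stop at the knob), across above 0.15 rad, not pulled up (under 4 mm), and let go (value of joint fore above 0.23 rad and value of joint across above 0.15 rad and value of joint lift below 0.004 m and velocity of joint fore between -0.05 and 0.05 rad/s); the robot touches nothing.
It fails at once if the lever ran into first (value of joint fore above 0.14 rad and value of joint across below 0 rad).
It fails at once if the lever ran into fourth (value of joint fore below -0.14 rad and value of joint across above 0 rad).
It fails at once if the lever was pulled up by more than 6 mm (value of joint lift above 0.006 m).
It fails at once if a loose thing was moved by more than 30 mm (distance of any of oil_can, mug, pulley, wrench from where it was at the start of the episode above 0.03 m).
It also fails if it takes over 46 s, if anything falls off the work surface, if the arm or the gripper's body presses on something with over 40 N, if the wrist force passes 120 N, or if a joint passes its speed limit or range.

## Working session

There is one attempt and no reset: what is moved stays moved. The work goes in short steps, each a Python script; the robot and the scene stay as the last script left them, time stands still between calls to the robot, and variables do not carry over. Pictures are saved under pics/ and viewed, about 8 in all and at most 12, crops included, and the job is handed in when it is done.

```bash
mkdir -p pics; python3 - <<'E'
from rig import manip
import cv2
s=manip.state();print(s['t'],s['orientation'],s['opening'],manip.grip_depth)
for c in ("scene","top"):
    im=manip.capture(c);cv2.imwrite(f"pics/{c}1.png",im[:,:,::-1])
    for q in ("knob","pivot","tower","gate","oil_can","mug","pulley","wrench"):
        r=manip.spot_point(c,q)
        print(c,q,[(round(d['p'],2),[round(x) for x in d['location']]) for d in r[:2]])
print(manip.state()['t'])
E
```

```text
0.0 [ 9.72655912e-01  2.32249933e-01 -1.54290037e-04 -6.49963435e-04] 1.0062136701958146 18.700000000000003
scene knob [(0.67, [542, 138, 223])]
scene pivot [(0.52, [536, 311, 3])]
scene tower [(0.62, [603, 113, 1])]
scene gate [(0.64, [608, 111, 130])]
scene oil_can [(0.87, [792, 194, 4]), (0.19, [534, 308, 3])]
scene mug [(0.94, [677, -73, -2])]
scene pulley [(0.96, [537, 310, 4])]
scene wrench [(0.89, [440, 50, 2]), (0.28, [794, 192, 6])]
top knob [(0.83, [548, 138, 219])]
top pivot []
top tower [(0.81, [600, 112, 1])]
top gate [(0.97, [605, 114, 132]), (0.16, [533, 309, -3])]
top oil_can [(0.68, [536, 308, -2]), (0.57, [794, 197, 0])]
top mug [(0.92, [681, -74, 0])]
top pulley [(0.73, [535, 308, -2])]
top wrench [(0.8, [440, 46, 5])]
0.9
```

View pics/scene1.png

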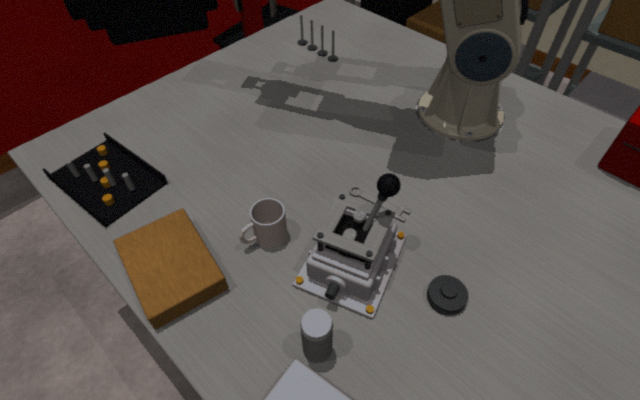

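View pics/top1.png

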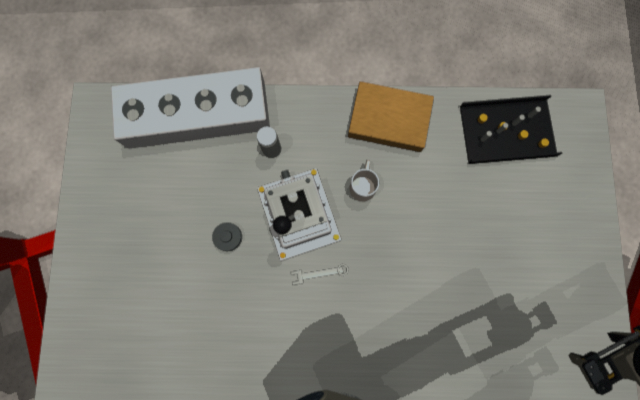

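The knob stands over the back-left slot, at about (282,225) in the top view. The orange foot bolts, near (262,189), (313,172), (336,237) and (282,255), give the tower yaw. The detections match the picture, but "pivot" in the scene view is the pulley. Nothing blocks the space above z = 140 apart from the knob.

```bash
cat > h.py <<'E'
import numpy as np, cv2, json, os
from rig import manip
from scipy.spatial.transform import Rotation as R
if os.path.exists('tw.json'):
    ox,oy,yaw=json.load(open('tw.json'))
    c,s=np.cos(yaw),np.sin(yaw)
    ORI=R.from_matrix(np.array([[-s,c,0],[c,s,0],[0,0,-1]]).T @ np.eye(3) if 0 else np.column_stack([[s,-c,0],[c,s,0],[0,0,-1]])).as_quat()
def W(x,y,z): return [ox+c*x-s*y, oy+s*x+c*y, z]
def T(p):
    d=np.array(p[:2])-[ox,oy]; return np.round([c*d[0]+s*d[1], -s*d[0]+c*d[1], p[2]],1)
def F():
    f=np.array(manip.state()['ft_force']); return np.round([c*f[0]+s*f[1],-s*f[0]+c*f[1],f[2]],1)
def knob():
    out=[]
    for cam in ("top","scene"):
        manip.capture(cam); r=manip.spot_point(cam,"knob")
        if r: out.append((round(r[0]['p'],2),T(r[0]['location']).tolist()))
    return out
E
python3 - <<'E'
import cv2,numpy as np,json
from rig import manip
im=cv2.imread('pics/top1.png');m=manip.camera_model('top');K=m['mtx'];Tm=np.array(m['T'])
hsv=cv2.cvtColor(im,cv2.COLOR_BGR2HSV);mask=cv2.inRange(hsv,(12,130,120),(32,255,255))
n,l,st,ce=cv2.connectedComponentsWithStats(mask)
P=[]
for g in [(262,189),(313,172),(336,237),(282,255)]:
    i=1+np.argmin(np.linalg.norm(ce[1:]-g,axis=1));u=ce[i]
    d=Tm[:3,:3]@np.linalg.inv(K)@[*u,1];o=Tm[:3,3];P.append((o+d*(16-o[2])/d[2])[:2])
P=np.array(P);print(P.round(1),P.mean(0))
fl,fr,br,bl=P
f=(fl-bl)+(fr-br);l=(fl-fr)+(bl-br)
y1=np.arctan2(f[1],f[0]);y2=np.arctan2(-l[0],l[1]);print(y1,y2)
json.dump([*P.mean(0),(y1+y2)/2],open('tw.json','w'))
E
python3 - <<'E'
from h import *
for k in ([542,138,223],[548,138,219]): print('knob tower',T(k))
p=manip.state()['tool_pos']
manip.move_straight([p[0],p[1],300],250)
manip.move_ptp(W(-115,42,300),ORI)
manip.move_straight(W(-115,42,203),150)
print(manip.state()['t'],T(manip.state()['tool_pos']),F(),manip.state()['qpos'])
manip.move_gripper(0.0); print(manip.state()['t'],manip.state()['opening'],F())
cv2.imwrite('pics/s2.png',cv2.resize(manip.capture('scene')[100:300,260:500,::-1],None,fx=3,fy=3))
E
```

```text
[[673.1 216.9]
 [724.7  69.6]
 [540.2   3.8]
 [487.8 151.5]] [606.43820717 110.42163563]
0.34082096682921265 0.33879497907131856Traceback (most recent call last):
  File "<stdin>", line 1, in <module>
  File "h.py", line 7, in <module>
    ORI=R.from_matrix(np.array([[-s,c,0],[c,s,0],[0,0,-1]]).T @ np.eye(3) if 0 else np.column_stack([[s,-c,0],[c,s,0],[0,0,-1]])).as_quat()
        ~~~~~~~~~~~~~^^^^^^^^^^^^^^^^^^^^^^^^^^^^^^^^^^^^^^^^^^^^^^^^^^^^^^^^^^^^^^^^^^^^^^^^^^^^^^^^^^^^^^^^^^^^^^^^^^^^^^^^^^^^
  File "scipy/spatial/transform/_rotation.pyx", line 1143, in scipy.spatial.transform._rotation.Rotation.from_matrix
ValueError: Non-positive determinant (left-handed or null coordinate frame) in rotation matrix 0: [[ 0.33330605  0.94281869  0.        ]
 [-0.94281869  0.33330605  0.        ]
 [ 0.          0.         -1.        ]].
```

```bash
sed -i 's/^    ORI=.*/    ORI=R.from_matrix(np.column_stack([[-s,c,0],[c,s,0],[0,0,-1]])).as_quat()/' h.py
python3 - <<'E'
import json;a=json.load(open('tw.json'));json.dump([604.5,111.2,a[2]],open('tw.json','w'))
E
python3 - <<'E'
from h import *
for k in ([542,138,223],[548,138,219]): print('knob tower',T(k))
p=manip.state()['tool_pos']
manip.move_straight([p[0],p[1],300],250)
manip.move_gripper(0.0)
manip.move_ptp(W(-115,42,300),ORI)
manip.move_straight(W(-115,42,203),150)
s_=manip.state();print(s_['t'],T(s_['tool_pos']),F(),np.round(s_['qpos'],2),s_['opening'])
cv2.imwrite('pics/s2.png',cv2.resize(manip.capture('scene')[100:300,260:500,::-1],None,fx=3,fy=3))
E
```

```text
knob tower [-50.   46.1 223. ]
knob tower [-44.3  44.1 219. ]
6.15 [-114.4   41.8  203.7] [-0.2 -0.4 -0.7] [ 0.23  0.13  1.88  0.    1.13 -0.11] 0.0019234383643888999
```

View pics/s2.png

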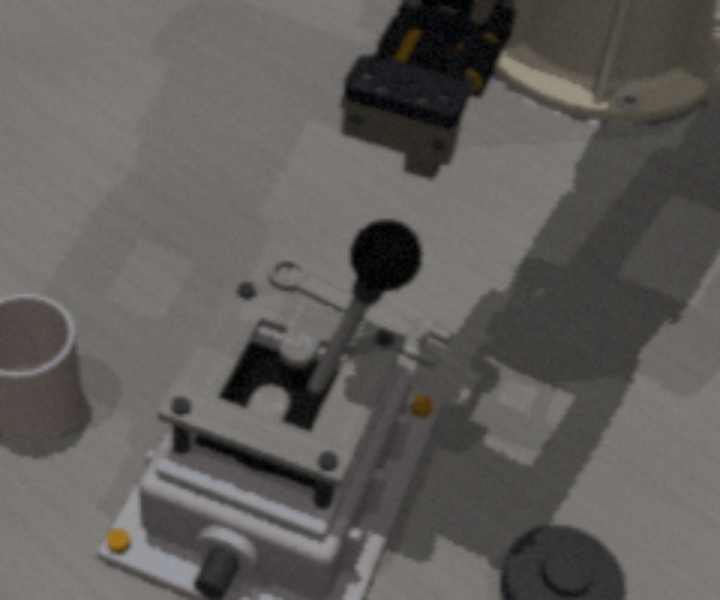

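The picture shows the shut fingers behind the knob, with the knob at crop (387,255). Next is the forward push in small steps.

```bash
python3 - <<'E'
from h import *
manip.move_straight(W(-96,43,203),100)
for x in range(-93,-46,4):
    manip.move_straight(W(x,43,203),60); print(round(manip.state()['t'],2),T(manip.state()['tool_pos']),F())
print(knob())
cv2.imwrite('pics/s3.png',cv2.resize(manip.capture('scene')[100:300,260:500,::-1],None,fx=3,fy=3))
E
```

```text
6.79 [-93.1  43.  203. ] [ 0.2  0.5 -0.8]
7.04 [-88.8  43.  203. ] [-0.1  0.7 -0.2]
7.29 [-84.8  43.  203. ] [ 0.5  0.3 -0.3]
7.54 [-80.8  43.  203. ] [0.4 0.1 0.6]
7.79 [-76.8  43.  203. ] [0.  0.4 1.1]
8.04 [-72.8  43.  203. ] [-0.5  0.7  0.6]
8.29 [-69.   43.2 203.5] [-4.2  2.   6. ]
8.54 [-64.6  43.5 204.4] [-4.7  3.2 12.5]
8.79 [-60.1  43.7 205.3] [-6.6  4.2 19.2]
9.04 [-55.5  43.9 206.1] [-8.1  4.1 23.7]
9.29 [-50.9  44.  206.9] [-6.9  6.1 27.4]
9.54 [-46.3  44.2 207.6] [-7.2  7.3 33.1]
[(0.71, [-28.6, 47.7, 225.2])]
```

View pics/s3.png

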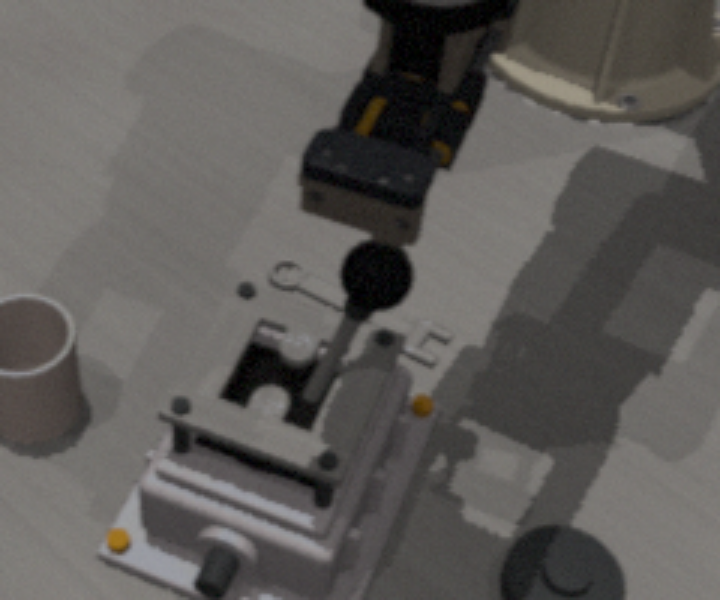

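The lever moves, with the knob now at about x = -28, but there's a large upward force of 33 N. Something wider above the fingertip is riding on the ball. I'll back off and look.

```bash
python3 - <<'E'
from h import *
manip.move_straight(W(-75,44,216),100)
print(F(),T(manip.state()['tool_pos']),knob(),manip.state()['t'])
a=manip.capture('wrist')[:,:,::-1]; cv2.imwrite('pics/w4.png',a)
E
```

```text
[0.2 0.5 0.3] [-74.7  43.9 216.1] [(0.79, [-26.0, 47.7, 228.0])] 10.4333
```

View pics/w4.png

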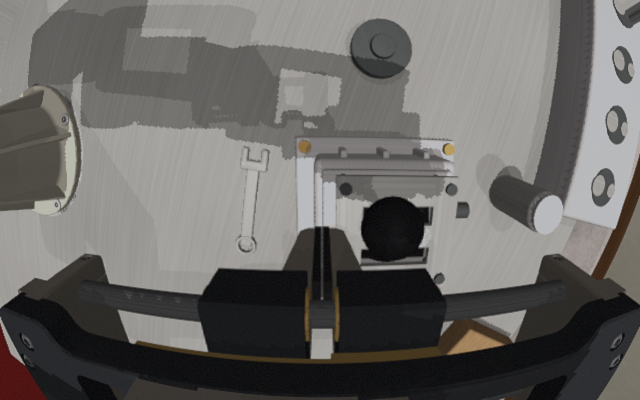

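The wrist view explains it: two wide finger blocks, around (255,310) and (390,310), sit above the slim tapered tips and were resting on the ball, which is at (393,228). I'll push higher, using only the tips.

```bash
python3 - <<'E'
from h import *
for x in range(-68,-30,3):
    manip.move_straight(W(x,44,217.5),60); f=F(); print(round(manip.state()['t'],2),T(manip.state()['tool_pos']),f)
    if f[2]>12: print('stop');break
    if x>-50:
        k=knob();print(k)
        if k and np.mean([i[1][0] for i in k])>-9: break
E
```

```text
10.75 [-67.4  44.  217.5] [-0.4  0.5  0.8]
11.0 [-64.9  44.  217.4] [ 0.3 -1.4 -0.1]
11.25 [-61.8  44.  217.5] [-0.5 -0.6 -0.3]
11.5 [-58.8  44.  217.5] [-0.1  1.2  0.3]
11.75 [-55.8  44.  217.5] [-0.5 -1.4 -0.4]
12.0 [-52.8  44.  217.5] [-0.3 -0.8  0.8]
12.25 [-49.8  44.  217.5] [ 1.4 -0.1 -0.2]
12.5 [-46.9  44.  217.5] [0.1 0.6 0.3]
[(0.93, [-27.1, 49.4, 225.8])]
12.95 [-43.8  44.  217.5] [ 1.1 -0.7  0.4]
[(0.7, [-28.4, 45.0, 224.9])]
13.4 [-40.8  44.  217.5] [-0.1  0.4  0.5]
[(0.87, [-26.8, 47.7, 225.7])]
13.85 [-37.8  44.  217.5] [ 1.4  0.3 -0.6]
[(0.82, [-27.8, 48.8, 223.5])]
14.3 [-34.8  44.  217.5] [-0.3 -1.   0.2]
[(0.66, [-26.2, 47.8, 227.2])]
14.75 [-31.8  44.  217.5] [0.1 0.6 0.2]
[(0.82, [-25.4, 44.2, 225.1])]
```

No contact, although the detections say the tip should already be in the knob. I'll project both points and look.

```bash
cat >> h.py <<'E'
def wproj(pw):
    m=manip.camera_model('wrist');st=manip.state()
    Tt=np.eye(4);Tt[:3,:3]=R.from_quat(st['orientation']).as_matrix();Tt[:3,3]=st['tool_pos']
    pc=np.linalg.inv(Tt@np.array(m['T_tool_cam']))@[*pw,1];K=np.array(m['mtx'])
    th=np.arctan2(np.hypot(*pc[:2]),pc[2]);ph=np.arctan2(pc[1],pc[0])
    return np.round([K[0,2]+K[0,0]*th*np.cos(ph),K[1,2]+K[1,1]*th*np.sin(ph)],0)
E
python3 - <<'E'
from h import *
print(np.round(manip.camera_model('wrist')['T_tool_cam'],2), manip.camera_model('wrist')['mtx'])
print('tcp',wproj(manip.state()['tool_pos']),'knob',wproj(W(-27,46,225)),wproj(W(0,42,225)))
a=manip.capture('wrist')[:,:,::-1]
b=manip.capture('scene')[100:300,260:500,::-1]
im=np.hstack([a[:,160:560],cv2.resize(b,(480,400))[:, :400]]); cv2.imwrite('pics/w5.png',im)
for cam in('top','scene','wrist'): 
    if cam=='top': manip.capture(cam)
    print(cam,[(round(d['p'],2),T(d['location'])) for d in manip.spot_point(cam,'knob')])
E
```

```text
[[   0.     -0.97   -0.26   74.36]
 [   1.      0.     -0.      0.98]
 [   0.     -0.26    0.97 -200.03]
 [   0.      0.      0.      1.  ]] [[309.70691629   0.         321.59955519]
 [  0.         309.70691629 197.42087589]
 [  0.           0.           1.        ]]
tcp [320. 226.] knob [328. 227.] [368. 232.]
top []
scene [(0.73, array([-28.8,  45.7, 223.2]))]
wrist [(0.88, array([-27.3,  41.5, 218.8]))]
```

View pics/w5.png

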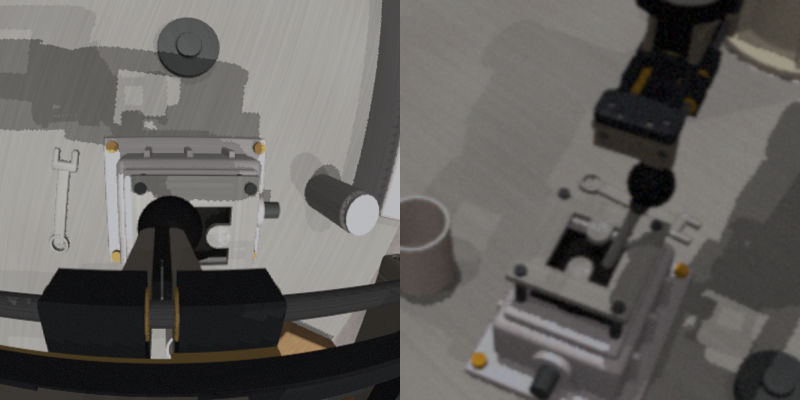

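```bash
python3 - <<'E'
from h import *
def wray(px,tcp):
    m=manip.camera_model('wrist');K=np.array(m['mtx']);d=np.array(px)-K[:2,2];r=np.hypot(*d);th=r/K[0,0]
    Tt=np.eye(4);Tt[:3,:3]=R.from_quat(ORI).as_matrix();Tt[:3,3]=tcp;C=Tt@np.array(m['T_tool_cam'])
    return C[:3,3],C[:3,:3]@[np.sin(th)*d[0]/r,np.sin(th)*d[1]/r,np.cos(th)]
def sray(px,cam='scene'):
    m=manip.camera_model(cam);d=np.linalg.inv(m['mtx'])@[*px,1];return np.array(m['T'])[:3,3],np.array(m['T'])[:3,:3]@(d/np.linalg.norm(d))
def tri(rs):
    A=sum(np.eye(3)-np.outer(d,d) for o,d in rs);b=sum((np.eye(3)-np.outer(d,d))@o for o,d in rs);p=np.linalg.solve(A,b)
    return T(p),[round(float(np.linalg.norm(np.cross(p-o,d))),1) for o,d in rs]
a=wray((393.5,228),W(-74.7,43.9,216.1));b=sray((385.7,191.7))
print('cams',T(a[0]),T(b[0]),tri([a,b]))
print('start top+scene',tri([sray((282,225),'top'),sray((388.5,185))]))
im=cv2.imread('pics/w5.png')
x=cv2.resize(im[170:290,100:240],None,fx=4,fy=4);y=cv2.resize(cv2.imread('pics/w4.png')[170:290,280:460],None,fx=4,fy=4)
cv2.imwrite('pics/z6.png',cv2.convertScaleAbs(cv2.resize(np.hstack([x,y])[:, :],(800,300)),alpha=2.5,beta=20))
E
```

```text
cams [-73.7 118.3 416.1] [475.8 154.7 801.7] (array([-25.5,  44.3, 224.5]), [0.7, 0.7])
start top+scene (array([-48.1,  41.6, 219.1]), [0.2, 0.2])
```

View pics/z6.png

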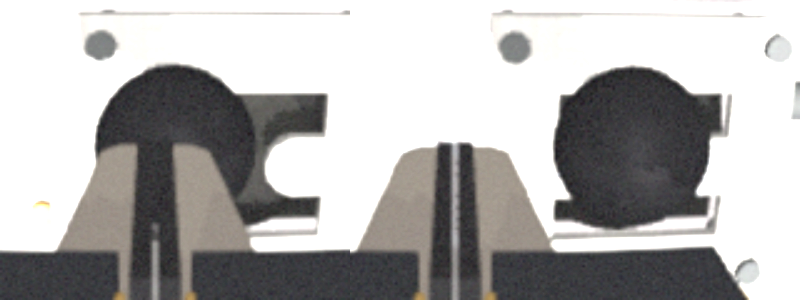

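```bash
python3 - <<'E'
from h import *
m=manip.camera_model('scene');Ti=np.linalg.inv(m['T'])
def pj(x,y,z):
    p=m['mtx']@(Ti@[*W(x,y,z),1])[:3];p=p[:2]/p[2];return ((p-[260,100])*3).round()
for dz in(0,13,27,40,60,88):
    print(dz,'s2',pj(-114.4,41.8,203.7+dz),'s3',pj(-46.3,44.2,207.6+dz))
print('body corner s2',pj(-114.4+94,41.8,203.7+88),pj(-114.4+60,41.8,203.7+40))
manip.move_straight(W(-120,43,217.5),120);manip.move_straight(W(-120,43,190),120)
manip.move_gripper(0.0)
print(manip.state()['t'],manip.state()['opening'],wproj(manip.state()['tool_pos']))
a=manip.capture('scene');print('crop now',pj(*T(manip.state()['tool_pos'])))
cv2.imwrite('pics/s7.png',cv2.convertScaleAbs(cv2.resize(a[90:240,330:490,::-1],None,fx=4,fy=4),alpha=2,beta=10))
E
```

```text
0 s2 [416. 202.] s3 [386. 271.]
13 s2 [419. 188.] s3 [389. 257.]
27 s2 [422. 172.] s3 [391. 241.]
40 s2 [424. 158.] s3 [394. 226.]
60 s2 [429. 134.] s3 [398. 203.]
88 s2 [435. 100.] s3 [403. 168.]
body corner s2 [384. 202.] [393. 221.]
16.7333 0.003034968439024136 [320. 226.]
crop now [418. 211.]
```

View pics/s7.png

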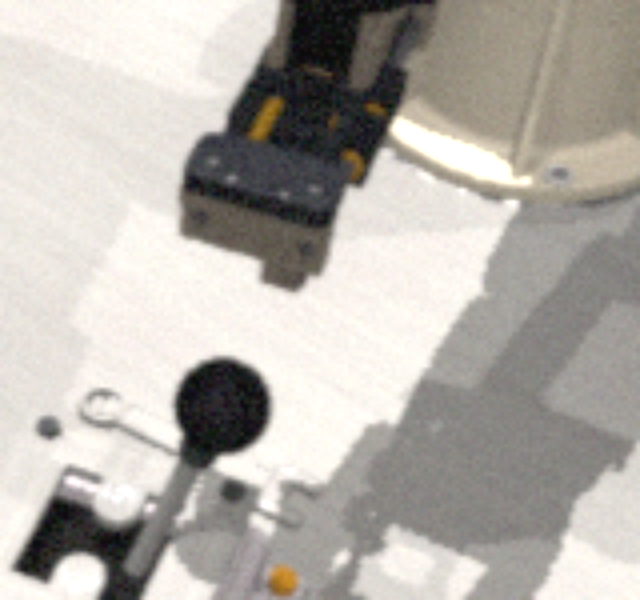

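The shut fingertips end about 25–28 mm above the nominal TCP: the visible tip is at (285,290) in the crop, and the TCP projects to (277,321). So the earlier moves rode over the ball, which is now at (222,405). I'll push at TCP z = 180 instead.

```bash
sed -i 's/("top","scene")/("wrist","scene")/' h.py; python3 - <<'E'
from h import *
manip.move_straight(W(-120,44,180),100);manip.move_straight(W(-70,44,180),120)
kc=None
for x in range(-67,-18,4):
    manip.move_straight(W(x,44,180),60); f=F(); print(round(manip.state()['t'],2),T(manip.state()['tool_pos']),f)
    if abs(f[2])>12 or abs(f[0])>15: print('stop');break
    if x>-46:
        k=knob();print(k)
        if k and np.mean([i[1][0] for i in k])>-8: break
E
```

```text
17.85 [-67.3  44.  180.1] [-0.3 -0.2  0.4]
18.1 [-62.9  44.  180. ] [-0.   0.2 -0.1]
18.35 [-59.2  44.  179.9] [-2.3  0.3  2.6]
18.6 [-54.9  44.  180. ] [-0.9  0.6  1.7]
18.85 [-50.7  44.  180. ] [-2.7 -0.3  0.7]
19.1 [-46.7  44.  180. ] [-1.3  0.7  1.8]
19.35 [-42.8  44.  180. ] [-1.6  0.5  1.9]
[(0.61, [-13.7, 43.1, 223.1]), (0.58, [-12.1, 46.4, 226.3])]
19.8 [-38.7  44.  180. ] [-0.9  1.1  0.6]
[(0.84, [-6.8, 41.3, 219.4]), (0.75, [-5.1, 47.9, 230.7])]
```

```bash
python3 - <<'E'
from h import *
manip.move_straight(W(-34,44,180),60)
manip.move_straight(W(-65,44,180),150)
print(knob())
manip.move_straight(W(-65,105,180),200);manip.move_straight(W(0,105,180),200);manip.move_straight(W(0,82,180),150)
for y in range(76,-13,-6):
    manip.move_straight(W(0,y,180),70); f=F(); print(round(manip.state()['t'],2),T(manip.state()['tool_pos']),f)
    if np.abs(f).max()>15: print('stop');break
print(knob())
E
```

```text
[(0.93, [-2.9, 43.1, 221.9])]
22.29 [ -0.3  76.1 180.1] [ 0.2  0.2 -0.4]
22.54 [1.000e-01 7.010e+01 1.801e+02] [0.8 3.  1.4]
22.79 [1.000e-01 6.400e+01 1.801e+02] [-0.5  1.4  1.2]
23.04 [ -0.   57.9 180. ] [-0.4  1.6  1.3]
23.29 [ -0.   51.8 179.9] [-0.8  3.1  0.9]
23.54 [ -0.   45.7 180. ] [-1.   1.6  0.5]
23.79 [-1.000e-01  3.970e+01  1.799e+02] [-0.2  2.5  1.2]
24.04 [ -0.   33.6 180. ] [0.1 0.9 0.9]
24.29 [ -0.   27.6 180. ] [-0.3  1.8  0.6]
24.54 [ -0.   21.6 180. ] [-0.4  1.   0.5]
24.79 [  0.   15.6 180. ] [-0.5  1.5  0.7]
25.04 [ -0.    9.6 180. ] [0.4 1.5 0.8]
25.29 [-1.000e-01  3.600e+00  1.799e+02] [0.7 1.1 0.1]
25.54 [-1.000e-01 -2.300e+00  1.799e+02] [-0.2  1.7 -0.2]
25.79 [-1.000e-01 -8.400e+00  1.799e+02] [-0.7 -0.1 -0.6]
[]
```

```bash
python3 - <<'E'
from h import *
manip.move_straight(W(0,20,180),150);manip.move_straight(W(-75,20,180),200)
print(knob())
manip.move_straight(W(-75,-40,180),200);print(knob())
for x in list(range(-50,17,6)):
    manip.move_straight(W(x,-41,180),70); f=F(); print(round(manip.state()['t'],2),T(manip.state()['tool_pos']),f)
    if np.abs(f).max()>15: print('stop');break
print(knob())
E
```

```text
[(0.88, [3.4, -41.1, 221.4]), (0.69, [0.2, -35.1, 225.9])]
[(0.72, [-0.2, -42.6, 222.5]), (0.7, [3.1, 207.6, -0.5])]
28.21 [-49.9 -40.9 179.7] [-0.4  0.2  1.2]
28.46 [-43.8 -41.  180. ] [ 0.6 -0.1  0.5]
28.71 [-37.7 -41.  180.1] [-0.3 -0.5  0.3]
28.96 [-32.  -41.  179.9] [-2.1 -0.3  1.4]
29.21 [-25.7 -41.  180. ] [-1.4 -0.4  0.9]
29.46 [-19.7 -41.  179.9] [-1.4  0.7  1. ]
29.71 [-13.6 -41.  180. ] [-1.1  0.1  1.2]
29.96 [ -7.6 -41.  179.9] [-1.3 -0.1  0.6]
30.21 [ -1.6 -41.  179.9] [0.3 0.  1.5]
30.46 [  4.4 -41.  179.9] [-0.4 -0.4 -0.4]
30.71 [ 10.4 -41.  180. ] [ 0.3 -0.4  0.2]
30.96 [ 16.4 -41.  180. ] [-0.8 -0.1  0.7]
[(0.94, [48.3, -38.4, 217.7]), (0.61, [50.0, -33.8, 224.4])]
```

```bash
python3 - <<'E'
from h import *
for x in np.arange(18,29,1.5):
    manip.move_straight(W(x,-41,180),30); f=F(); print(round(manip.state()['t'],2),T(manip.state()['tool_pos']),f)
    if -f[0]>8: print('stop');break
manip.move_straight(W(-60,-41,180),150)
k=knob();print(k,F(),manip.state()['t'])
manip.capture('top')
for q in ("knob","oil_can","mug","pulley","wrench"):
    print(q,[(round(d['p'],2),np.round(d['location'])) for d in manip.spot_point('top',q)[:1]])
cv2.imwrite('pics/s8.png',cv2.resize(manip.capture('scene')[100:300,230:470,::-1],None,fx=3,fy=3))
E
```

```text
31.41 [ 18.  -41.  179.9] [-0.5 -0.2 -0.4]
31.66 [ 19.5 -41.  179.9] [-0.8 -0.1 -1.4]
31.91 [ 20.5 -41.  179.8] [-4.4  1.2 -1.2]
32.16 [ 21.2 -41.  179.7] [-7.3 -0.8  0.6]
32.41 [ 21.7 -41.  179.5] [-10.3  -0.1   2.4]
stop
[(0.76, [52.7, -37.5, 212.5]), (0.98, [51.0, -34.9, 219.4])] [-0.4 -0.2 -0.4] 33.3167
knob []
oil_can []
mug [(0.89, array([683., -71.,  -0.]))]
pulley [(0.62, array([537., 308.,  -1.]))]
wrench []
```

View pics/s8.png

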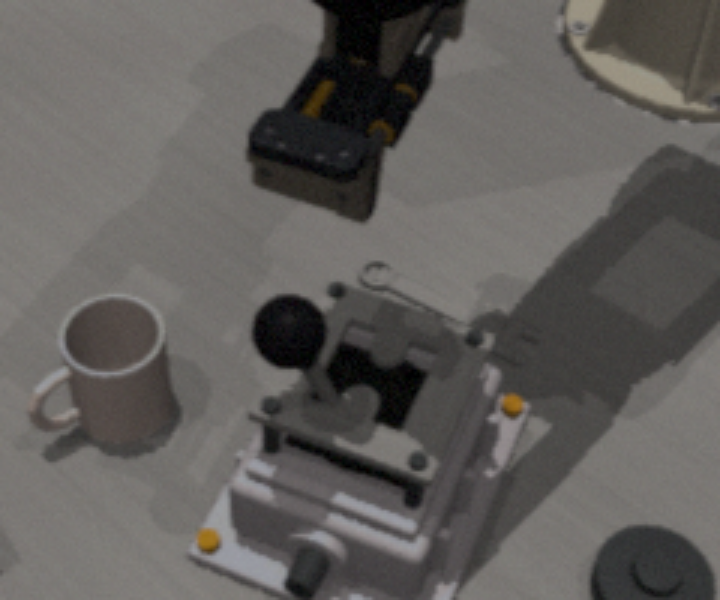

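The lever is home against the stop in the front right slot. The knob is at about crop (290,330), the gripper is clear, and the mug, pulley and wrench look undisturbed. I'm handing in.

```bash
python3 - <<'E'
from rig import manip
manip.hold(0.3);manip.finish_job();print(manip.state()['t'])
E
```

```text
the job is handed in; nothing more can be done
the job is handed in; nothing more can be done
```

The lever is in third and let go, and I handed the job in at about 34 s of the 46 s allowed; no verdict is reported. I pushed the knob with the shut fingertips: forward out of second to neutral, across to the right, then forward until it met the stop at about 10 N.

**Last checks, after backing off:**
- **Lever:** the knob read x ≈ +51 to +53 mm and y ≈ -35 to -37 mm in tower axes. That is fore ≈ 0.26 and across ≈ 0.18 to 0.19, both inside the limits. Lift could not be measured, but nothing pulled the lever up.
- **Contact:** the wrist force was about zero and the last picture shows the gripper clear.
- **Loose things:** the mug and pulley were found within about 4 mm of where they started. The wrench was not found by the network from the top view, but looks in place in the picture. The oil can was not found and is outside the last picture, though the fingers never went near it.

**What went wrong on the way:**
- **Tip offset:** the shut fingertips sit about 25–28 mm above the reported TCP. My first push therefore rode over the top of the ball, with up to 33 N pressing it down. I still don't know whether the fingertips or the gripper's body carried that load; if it was the body, it was under the 40 N limit.
- **Missed push:** a second pass at TCP z = 217.5 went over the ball without touching it. I lowered the tool to 180 and the rest took only 1–3 N until the stop.

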